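# Put a seed lot's samples away in their matching holders

### The arm

A 7-joint arm with a two-finger parallel gripper is mounted at the origin on a cart in front of the work surface, level with it; the furniture and walls round the work are solid. World frame = base frame: x ahead of the robot, y to its left, z up, the work surface at z = 0. Lengths are in m, angles in rad, forces in N, time in s.
With the tool pointing down it reaches from about 0.425 to 0.875 m from the base axis. Payload 8.4 kg.
Tool frame: the origin (TCP) lies midway between the tips of the shut fingers; the grasp point (between the pads) lies hold_point_z behind it (hold_point_z is the distance from the TCP to the grasp point, in m); z points along the fingers, y is the direction in which the jaws open and shut (so a half turn about z gives the same grasp; the last joint's range is limited). The gripper opens to 87 mm and grips with 3 to 60 N. Pads are 19 mm wide; open, the fingers measure 117 mm over their backs; the gripper's body (75 mm by 190 mm) begins 51 mm behind the grasp point.
Start: joints at [-1.219, 0.333, 0.04, 1.465, -0.013, 1.343, -0.059], TCP at [0.283, 0.585, 0.223] pointing down, gripper open.
Joint ranges: [-2.58, 2.58], [-0.38, 2.09], [-1.3, 1.39], [0.25, 2.4], [-1.5, 4.64], [0.08, 2.09], [-2.65, 2.65]. Speed limits (rad/s): [2.22, 2.22, 2.79, 2.79, 3.14, 3.14, 3.14].

### API

Orientations are given as [roll, pitch, yaw] about the fixed x, y, z axes, in that order (R = Rz(yaw) Ry(pitch) Rx(roll)).
In Python, from cell import * gives the robot as it stands.
- The arm moves only by the shell command python3 -m pendant 'ROWS' [OPENING]. ROWS is JSON, one flat list of numbers, 4 for each row, row after row: the shift along the world's x, y, z in mm, then the turn about the world's z in rad. In form: [x, y, z, roll, x, y, z, roll, ...]. A call has 1 to 12 rows; each row is the pose to reach, as a shift and turn from the pose commanded when the call began; what a row does not reach only later rows make up. A row lasts 1/8 s, in which the tool goes at most 62.5 mm and 10.7 degrees, less where a joint would pass 70% of its speed; a pose out of reach is approached as far as the arm can. A call with a gripper value outside its range is refused whole. OPENING is the finger opening in mm, from 0 to 87, set as the call begins (- or left out, the last holds). The fingers move at their own pace and stop on an object; the grip force is fixed at half the most. Time passes only in rows, so rows that repeat a pose let the fingers close. It gives the time, the measured TCP pose, the force and the opening at its end, in the units of the state.
- observe(): the state, without advancing time (a new reading comes with each control period).
- camera(name): name is "scene" or "top" or "wrist"; returns the picture (400x640x3 uint8, red, green, blue); there is no depth.
- camera_params(name): a dict with "fx", "fy", "cx", "cy" (pixels), "rvec" (rotation vector, rad) and "tvec" (3), from world to camera coordinates, as OpenCV has them; the wrist camera has in their place "T_tool_cam" (4x4, takes a point from camera to tool coordinates, whose origin is the TCP and whose axes are the flange's). Camera axes: x right, y down, z forward; pixel columns grow to the right and rows downward; lengths in m; the calibration is good to about 2 mm. A picture is of the moment at which its call begins: read the wrist's pose just before it. camera_params takes no time and is no camera call.
- close_job(): hands the job in, once; it reports no verdict.
The state is a dict: "time_s": time; "joints": joint angles; "qd": joint speeds; "effort": joint torques, N m; "tool_pos": TCP position; "tcp_rot": TCP orientation; "force": force on the tool from outside, world axes, zero at the start; "moment": the same for the moment, N m; "gripper_width": finger opening in m.
Only numpy, scipy, OpenCV 4.12 (cv2) and the standard library are available. Lean on these libraries where they do the work, as an engineer would, in place of code of your own. Each camera call takes 0.05 s, during which the arm holds its last target. There are 200 camera calls.

### The job

Put this seed lot away: stand the jar upright in the stand with the round well, lay the stapler in the long low-rimmed tray, and stack both cartons lying flat on the sloping rack, the larger one below and the smaller one on top of it, each centred across the rack and with a short end up against the backstop. Leave the phone and the paper packet where they are.

Things in the scene. Friction and masses are not known exactly. Their poses are not given: they have to be found in the camera images.
- carton_large_center (a point): centre of the larger plain cardboard carton, a closed box 110 x 60 x 44 mm (x, y, z), about 0.16 kg; loose, lies flat on the table; x along its length, y across its width, z up
- carton_small_center (a point): centre of the smaller plain cardboard carton, a closed box 80 x 50 x 34 mm (x, y, z), about 0.09 kg; loose, lies flat on the table; x along its length, y across its width, z up
- jar_center (a point): centre (half-way up) of the closed sample jar, a clear cylinder with a white screw lid, 59 mm diameter, 78 mm high, about 0.11 kg; loose, stands upright, z up
- stapler_center (a point): centre (half-way up, in the middle of its length) of the closed stapler with the red arm, 36 x 140 x 42 mm (x across, y along its length, z up), 0.18 kg, lying on its base plate (36 mm wide, 8 mm high); the upper part, from 27 to 42 mm above the base's underside, is 18 mm wide and is the place to grip; loose; its arm is fixed shut
- rack_deck: the sloping plywood rack, fixed: a flat deck 140 mm long and 110 mm wide that falls at 12 degrees away from the robot, with a backstop 70 mm high across its low far end, at right angles to the deck; no side walls. Origin: on the deck's surface at the middle of the foot of the backstop's face (24 mm above the table). x points down the slope into the backstop, y across the deck, z square off the deck; free deck lies from x = -140 mm to 0, y = -55 to 55 mm
- jar_stand: fixed wooden block 105 x 105 mm, 22 mm high, with a round blind well of 72 mm diameter and 12 mm depth in the middle of its top (its floor, with a dark rubber pad, is 10 mm above the table). Origin: centre of its underside, z up
- tray: fixed wooden tray 168 x 62 mm (x, y) outside, 160 x 54 mm inside, walls 4 mm thick; its floor is 8 mm and its rim 14 mm above the table. Origin: centre of its underside; x along its length, z up
- phone: small black key phone, 118 x 52 x 14 mm, lies flat on the table; a bystander, to be left alone. Origin: centre of its underside
- packet: brown paper seed packet, 118 x 64 x 17 mm, the one farthest from the robot straight ahead; a bystander, to be left alone. Origin: centre of its underside
Mind the look-alikes: they are no part of the job. What is shaped like the part that bears carton_large_center but green or pink is not meant.

How it is judged:
At the end, for the whole second after the job is handed in: Cartons flat on the deck, larger below, within 15 mm of mid-width, aligned to 0.15 rad, far ends within 12 mm of the backstop. Jar upright on the well's floor (10 mm of centre); stapler flat down in the tray (15 mm, 0.2 rad) (x of carton_large_center in the frame of rack_deck above -0.067 m and y of carton_large_center in the frame of rack_deck between -0.015 and 0.015 m and z of carton_large_center in the frame of rack_deck between 0.018 and 0.026 m and angle between the x axis of each of carton_large_center, carton_small_center and the x axis of rack_deck, either way round below 0.15 rad and x of carton_small_center in the frame of rack_deck above -0.052 m and y of carton_small_center in the frame of rack_deck between -0.015 and 0.015 m and z of carton_small_center in the frame of rack_deck between 0.056 and 0.066 m and angle between the z axis of each of carton_large_center, carton_small_center and the z axis of rack_deck, either way round below 0.06 rad and horizontal distance between jar_center and jar_stand below 0.01 m and z of jar_center in the frame of jar_stand between 0.045 and 0.053 m and angle between each of jar_center, stapler_center's own z axis and vertical below 0.06 rad and horizontal distance between stapler_center and tray below 0.015 m and z of stapler_center in the frame of tray between 0.025 and 0.033 m and angle between the y axis of stapler_center and the x axis of tray, either way round below 0.2 rad); the robot touches nothing.
It fails at once if the phone is pushed away (distance of phone from where it was at the start of the episode above 0.015 m).
It fails at once if the paper packet is pushed away (distance of packet from where it was at the start of the episode above 0.015 m).
It also fails if it takes over 112 s, if anything falls off the work surface, if the arm or the gripper's body presses on something with over 40 N, if the wrist force passes 120 N, or if a joint passes its speed limit or range.

## Working session

There is one attempt and no reset: what is moved stays moved. The work goes in short steps, Python scripts to look and compute and a shell command to move; the robot and the scene stay as the last step left them, time stands still between calls to the robot, and variables do not carry over. Pictures are saved under pics/ and viewed, about 12 in all and at most 16, crops included, and the job is handed in when it is done.

```bash
ls; mkdir -p pics; python3 - <<'E'
from cell import *
import cv2
for n in("scene","top"):
    cv2.imwrite(f"pics/{n}0.png",camera(n)[:,:,::-1]); print(n,camera_params(n))
print(camera_params("wrist")); print(observe()); print(hold_point_z if 'hold_point_z' in globals() else None)
E
```

```text
pics
scene {'fx': 503.039297499855, 'fy': 503.039297499855, 'cx': 316.8796627000073, 'cy': 197.38719208423385, 'rvec': array([ 0.91213971, -2.49726987,  1.09216449]), 'tvec': array([0.53031475, 0.24196133, 1.85291172])}
top {'fx': 409.1074145112384, 'fy': 409.1074145112384, 'cx': 324.67983817415393, 'cy': 202.28544902393386, 'rvec': array([ 2.16013766, -2.20974481,  0.08303767]), 'tvec': array([0.14844845, 0.58795951, 1.61583847])}
{'fx': 342.56630267807304, 'fy': 342.56630267807304, 'cx': 320.09028319631335, 'cy': 205.02499907315834, 'T_tool_cam': array([[-3.17729458e-04, -9.58973215e-01, -2.83496511e-01,
         7.81364361e-02],
       [ 9.99999752e-01, -1.26288192e-04, -6.93561925e-04,
        -6.94494463e-04],
       [ 6.29305048e-04, -2.83496661e-01,  9.58973017e-01,
        -1.62132577e-01],
       [ 0.00000000e+00,  0.00000000e+00,  0.00000000e+00,
         1.00000000e+00]])}
{'time_s': 0.1, 'joints': array([-1.21923041,  0.3338373 ,  0.03987763,  1.46618143, -0.01339117,
        1.34331179, -0.05848691]), 'qd': array([ 0.00085276, -0.00094734, -0.00059363, -0.00200984, -0.00105326,
       -0.00033214,  0.00144336]), 'effort': array([ 5.03987030e-03, -6.57811260e+01,  1.34064574e+00, -4.04698813e+01,
       -5.95365954e-02,  4.10290668e-02,  5.80967117e-05]), 'tool_pos': array([0.28301773, 0.58467368, 0.22175087]), 'tcp_rot': array([-3.14012462e+00,  1.07954197e-04,  2.69082224e+00]), 'force': array([ 0.34481477, -0.03629232, -0.32996187]), 'moment': array([-0.02196167, -0.05703142, -0.02493041]), 'gripper_width': 0.08701079614673617}
0.0187
```

View pics/top0.png

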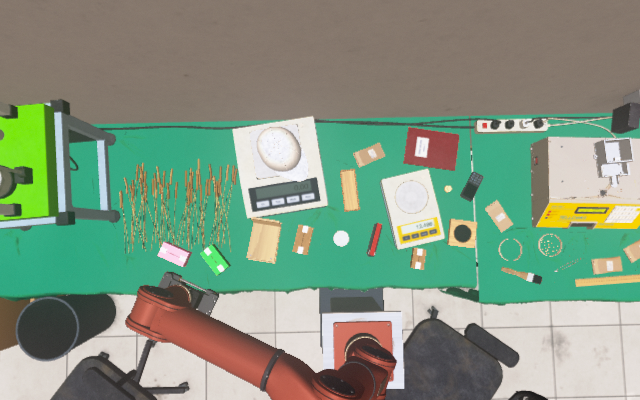

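View pics/scene0.png

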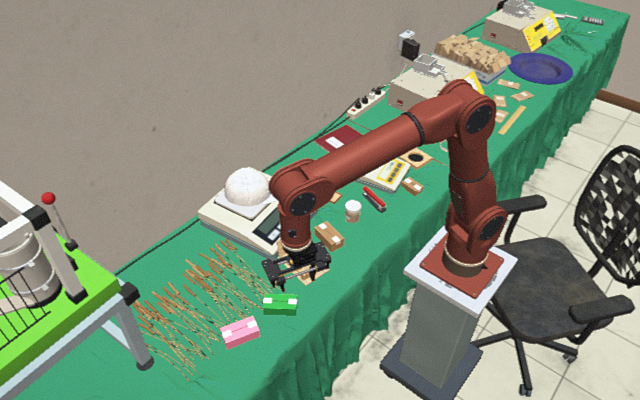

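Candidates (top view): plain cartons at (303,239), large, and (418,259), small. Look-alikes are pink (174,253) and green (215,259). The packets at (369,154), (499,216) and (607,265) are flat. The jar is at (341,239), the stapler at (374,240), the rack at (264,242), the tray at (349,190), the stand at (461,233) and the phone at (472,186). Next is a close crop.

```bash
python3 - <<'E'
import cv2
a=cv2.imread("pics/top0.png")
cv2.imwrite("pics/c1.png",cv2.resize(a[160:280,240:400],None,fx=5,fy=5,interpolation=cv2.INTER_CUBIC))
cv2.imwrite("pics/c2.png",cv2.resize(a[165:285,345:505],None,fx=5,fy=5,interpolation=cv2.INTER_CUBIC))
E
```

```text
(no output)
```

View pics/c1.png

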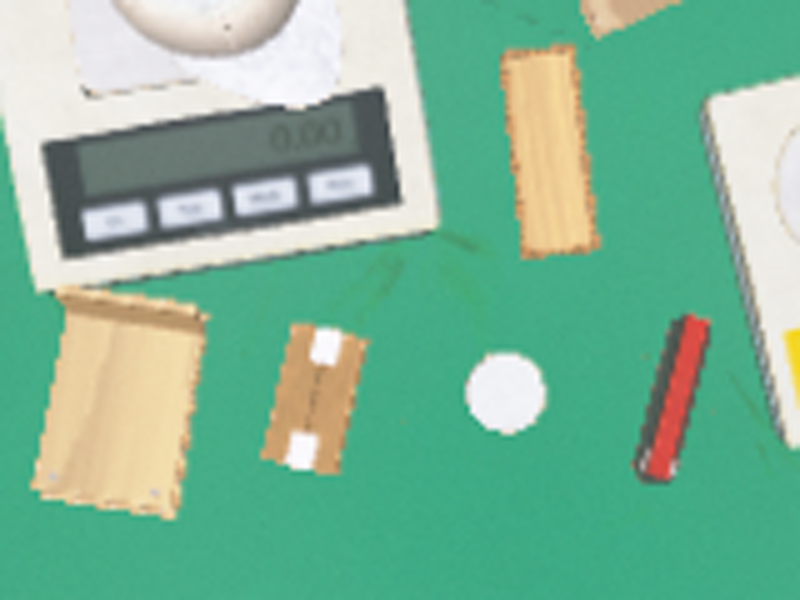

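View pics/c2.png

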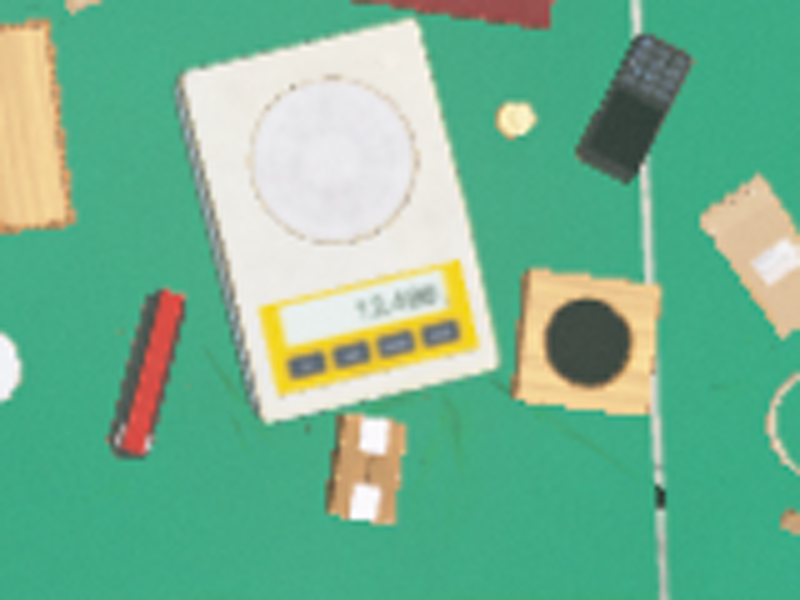

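c1 shows the rack with its backstop band at the top (58–207, 290–335). The plain large carton is at (315,398), jar lid at (506,393), stapler at (675,398) and tray at (550,150). c2 shows the small carton at (368,470), the stand's well at (588,342) and the phone at (635,108).

```bash
cat > h.py <<'E'
import numpy as np, cv2
from scipy.optimize import least_squares
from scipy.spatial.transform import Rotation as Ro
from cell import *
def cam(name,obs=None):
    p=camera_params(name); K=np.array([[p['fx'],0,p['cx']],[0,p['fy'],p['cy']],[0,0,1]])
    if name=='wrist':
        T=np.eye(4);T[:3,:3]=Ro.from_euler('xyz',obs['tcp_rot']).as_matrix();T[:3,3]=obs['tool_pos']
        M=np.linalg.inv(T@p['T_tool_cam']); return K,M[:3,:3],M[:3,3]
    return K,cv2.Rodrigues(p['rvec'])[0],p['tvec']
def proj(c,P):
    K,R,t=c; q=(np.atleast_2d(P)@R.T+t)@K.T; return q[:,:2]/q[:,2:]
def ray(c,uv,z):
    K,R,t=c; d=R.T@np.linalg.inv(K)@[*uv,1.]; o=-R.T@t; return o+d*(z-o[2])/d[2]
def fit(c,model,uv,g):   # model pts in local frame, yaw-only pose -> x,y,yaw, rms px
    model=np.array(model,float);uv=np.array(uv,float)
    def f(p):
        R=Ro.from_euler('z',p[2]).as_matrix(); return (proj(c,model@R.T+[p[0],p[1],0])-uv).ravel()
    s=least_squares(f,g); return np.round(s.x,4),round(float(np.sqrt(np.mean(s.fun**2))),2)
def rect(L,W,z): return [[L/2,W/2,z],[L/2,-W/2,z],[-L/2,-W/2,z],[-L/2,W/2,z]] # far-left,far-right,near-right,near-left
def rackpts(l):
    R=Ro.from_euler('y',np.radians(12)).as_matrix(); return np.array(l)@R.T+[0,0,.024]
def look(n):
    o=observe(); im=camera('wrist'); cv2.imwrite(f'pics/{n}.png',im[:,:,::-1]); np.save(f'pics/{n}.npy',[o['tool_pos'],o['tcp_rot']]); return o
def wcam(n):
    a=np.load(f'pics/{n}.npy'); return cam('wrist',dict(tool_pos=a[0],tcp_rot=a[1]))
E
python3 - <<'E'
from h import *
c=cam('top')
f1=lambda l:[(240+(u-2)/5,160+(v-2)/5) for u,v in l]
f2=lambda l:[(345+(u-2)/5,165+(v-2)/5) for u,v in l]
print('large',fit(c,rect(.11,.06,.044),f1([(293,325),(368,340),(340,472),(262,458)]),[.6,.1,0]))
print('tray',fit(c,rect(.168,.062,.014),f1([(502,50),(576,45),(600,245),(524,257)]),[.6,0,0]))
print('stapler',fit(c,rect(.14,.018,.042),f1([(684,315),(711,320),(672,481),(640,475)]),[.6,0,0]))
print('jar',ray(c,f1([(506,393)])[0],.078))
print('small',fit(c,rect(.08,.05,.034),f2([(345,415),(407,422),(396,524),(330,516)]),[.5,-.3,0]))
print('stand',fit(c,rect(.105,.105,.022),f2([(530,270),(660,285),(650,413),(515,400)]),[.5,-.4,0]),ray(c,f2([(588,342)])[0],.012))
print('rack',fit(c,rackpts([[-.14,.055,0],[-.14,-.055,0],[0,.055,0],[0,-.055,0],[0,.055,.07],[0,-.055,.07]]),f1([(35,490),(177,517),(63,308),(200,332),(58,292),(207,318)]),[.5,.3,0]))
E
```

```text
large (array([ 0.4459,  0.2244, -0.2317]), 0.42)
tray (array([0.6416, 0.0331, 0.0855]), 0.33)
stapler (array([ 0.4403, -0.059 , -0.2842]), 1.05)
jar [0.44739311 0.07651943 0.078     ]
small (array([ 0.3605, -0.2288, -0.1595]), 0.18)
stand (array([ 0.4563, -0.4101, -0.1363]), 0.27) [ 0.45607507 -0.41286827  0.012     ]
rack (array([ 0.507 ,  0.366 , -0.1749]), 0.94)
```

```bash
python3 -m pendant '[163,-360,20,0.22,163,-360,20,0.22,163,-360,20,0.22,163,-360,20,0.22,163,-360,20,0.22,163,-360,20,0.22,163,-360,20,0.22,163,-360,20,0.22,163,-360,20,0.22]' && python3 -c "
from h import *
look('w1')"
```

```text
time_s: 1.23
tool_pos: [0.4455, 0.2263, 0.2423]
tcp_rot: [-3.142, -0.001, 2.912]
force: [0.2, 0.4, -0.3]
gripper_width: 0.0868
```

View pics/w1.png

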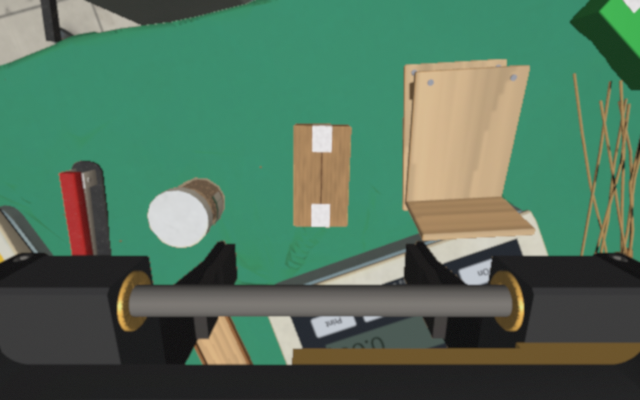

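```bash
python3 - <<'E'
from h import *
c=wcam('w1')
print('large',fit(c,rect(.11,.06,.044),[(349,226),(293,226),(294,126),(351,126)],[.45,.22,-.23]))
print(proj(c,[[.4459+s*.055,.2244,z] for s in(-1,1) for z in (0,.044)]).round(0).tolist())
r=fit(c,rackpts([[-.14,.055,0],[-.14,-.055,0],[0,.055,0],[0,-.055,0],[0,.055,.07],[0,-.055,.07]]),[(529,66),(415,66),(505,197),(408,201),(534,234),(423,237)],[.5,.37,-.17]);print('rack',r)
R=Ro.from_euler('z',r[0][2]).as_matrix()
print(proj(c,rackpts([[-.14,.055,0],[-.14,-.055,0],[0,.055,0],[0,-.055,0],[0,.055,.07],[0,-.055,.07]])@R.T+[*r[0][:2],0]).round(0).tolist())
print('jar',ray(c,(180,217),.078))
E
```

```text
large (array([ 0.4438,  0.2276, -0.2398]), 0.78)
[[308.0, 127.0], [307.0, 130.0], [329.0, 215.0], [330.0, 228.0]]
rack (array([ 0.5061,  0.369 , -0.1822]), 2.79)
[[532.0, 66.0], [416.0, 72.0], [502.0, 197.0], [406.0, 201.0], [536.0, 230.0], [422.0, 235.0]]
jar [0.44310216 0.08152766 0.078     ]
```

```bash
python3 -m pendant '[-1,0,-60,-0.006,-1,0,-120,-0.006,-1,0,-180,-0.006,-1,0,-233,-0.006,-1,0,-233,-0.006,-1,0,-233,-0.006]' && python3 -m pendant '[0,0,0,0,0,0,0,0,0,0,0,0,0,0,0,0,0,0,0,0]' 40
```

```text
time_s: 2.02
tool_pos: [0.4459, 0.2263, 0.0112]
tcp_rot: [3.14, 0.001, 2.906]
force: [0.2, -0.4, 0.3]
gripper_width: 0.0869
time_s: 2.65
tool_pos: [0.4456, 0.2254, 0.0102]
tcp_rot: [3.141, 0.0, 2.905]
force: [-1.7, -0.7, 6.9]
gripper_width: 0.06
```

```bash
python3 -m pendant '[0,0,50,0,0,0,100,0,3,50,110,0.02,6,100,110,0.04,9,151,110,0.059,9,151,110,0.059,9,151,85,0.059,9,151,60,0.059,9,151,54,0.059,9,151,54,0.059,9,151,54,0.059,9,151,54,0.059]' && python3 -c "
from h import *
look('w2')"
```

```text
time_s: 4.15
tool_pos: [0.4546, 0.3764, 0.0645]
tcp_rot: [3.14, 0.001, 2.964]
force: [-0.4, 0.0, -1.4]
gripper_width: 0.0601
```

View pics/w2.png

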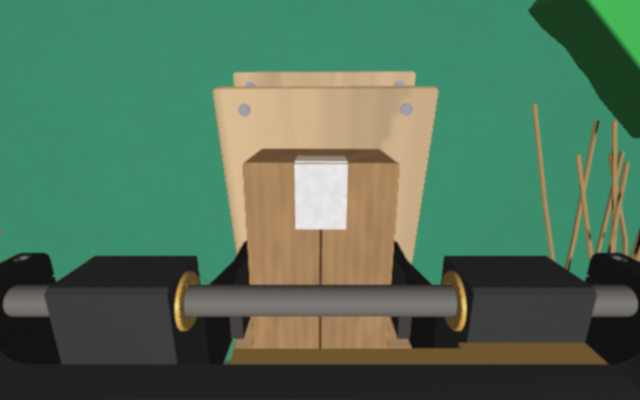

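```bash
python3 - <<'E'
from h import *
c=wcam('w2'); z=.024+.14*np.sin(np.radians(12))
a,b=ray(c,(437,88),z),ray(c,(214,88),z);m=(a+b)/2;d=a-b
print(a,b,np.hypot(*d[:2]),'yaw',np.arctan2(-d[0],d[1]))
y=-.178
print('foot',m[:2]+.14*np.cos(np.radians(12))*np.array([np.cos(y),np.sin(y)]))
E
```

```text
[0.38022859 0.44600737 0.05310764] [0.36127842 0.34077011 0.05310764] 0.10692983418715156 yaw -0.17816166080544957
foot [0.50553048 0.36914182]
```

```bash
python3 -m pendant '[-1,2,-5,0,-1,2,-8,0,-1,2,-10,0,-1,2,-10,0]' && python3 -m pendant '[0,0,-2,0,0,0,-4,0,0,0,-4,0]'; python3 -m pendant '[0,0,-2,0,0,0,-3,0,0,0,-3,0]'
```

```text
time_s: 4.7
tool_pos: [0.4541, 0.3784, 0.0541]
tcp_rot: [3.14, 0.001, 2.963]
force: [3.8, 1.1, 2.5]
gripper_width: 0.0603
time_s: 5.08
tool_pos: [0.4546, 0.3782, 0.0502]
tcp_rot: [3.14, 0.002, 2.963]
force: [5.7, -0.2, 5.1]
gripper_width: 0.0597
time_s: 5.45
tool_pos: [0.4546, 0.3781, 0.0472]
tcp_rot: [3.14, 0.002, 2.963]
force: [6.0, 0.6, 4.8]
gripper_width: 0.0597
```

```bash
python3 -m pendant '[2,0,-1,0,4,-1,-2,0,4,-1,-2,0,4,-1,-2,0]' ; python3 -m pendant '[1,0,0,0,2,0,0,0,2,0,0,0]'
```

```text
time_s: 5.95
tool_pos: [0.4565, 0.3777, 0.0448]
tcp_rot: [3.141, -0.001, 2.965]
force: [-1.5, 0.7, 8.1]
gripper_width: 0.0594
time_s: 6.32
tool_pos: [0.4582, 0.3775, 0.0444]
tcp_rot: [-3.141, -0.001, 2.965]
force: [-1.1, 0.8, 6.0]
gripper_width: 0.0599
```

```bash
python3 -m pendant '[0,0,0,0,0,0,0,0,0,0,0,0]' 80; python3 -m pendant '[0,0,50,0,0,0,100,0,0,0,160,0,0,0,160,0,0,0,160,0]'; python3 -c "
from h import *
look('w3')"
```

```text
time_s: 6.7
tool_pos: [0.4589, 0.3768, 0.0441]
tcp_rot: [-3.141, -0.0, 2.964]
force: [0.4, 0.2, 0.7]
gripper_width: 0.0775
time_s: 7.32
tool_pos: [0.459, 0.3769, 0.2042]
tcp_rot: [-3.141, -0.0, 2.964]
force: [-0.2, -0.2, -1.2]
gripper_width: 0.0796
```

View pics/w3.png

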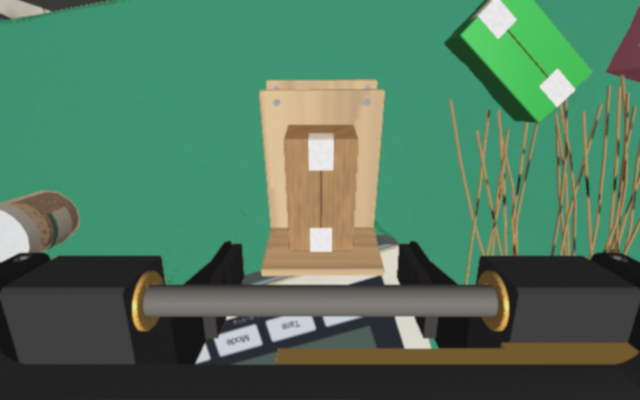

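The large carton lies on the rack, centred (carton mid 321, deck mid 322), with its far end at v≈251 on the backstop face. I'll check this numerically.

```bash
python3 - <<'E'
from h import *
c=wcam('w3')
R=Ro.from_euler('z',-.178).as_matrix()
def P(l,f=(.5058,.3688)): return proj(c,rackpts(l)@R.T+[*f,0]).round(0).tolist()
print('deck near',P([[-.14,.055,0],[-.14,-.055,0]]),'backstop top',P([[0,.055,.07],[0,-.055,.07]]))
for x in(-.055,-.06,-.065): print(x,P([[x-.055,.03,.044],[x-.055,-.03,.044],[x+.055,.03,.044],[x+.055,-.03,.044]]))
E
```

```text
deck near [[385.0, 90.0], [258.0, 90.0]] backstop top [[384.0, 270.0], [259.0, 270.0]]
-0.055 [[359.0, 140.0], [284.0, 140.0], [353.0, 252.0], [290.0, 252.0]]
-0.06 [[360.0, 133.0], [284.0, 133.0], [353.0, 248.0], [290.0, 248.0]]
-0.065 [[360.0, 127.0], [283.0, 127.0], [353.0, 243.0], [289.0, 243.0]]
```

```bash
python3 -m pendant '[0,-60,20,0,0,-120,20,0,0,-180,20,0,0,-240,20,0,0,-300,20,0,0,-360,20,0,0,-420,20,0,-30,-480,20,0.018,-60,-540,20,0.018,-85,-600,20,0.018,-92,-606,20,0.018,-92,-606,20,0.018]'; python3 -c "
from h import *
look('w4')"
```

```text
time_s: 8.88
tool_pos: [0.3664, -0.2291, 0.2238]
tcp_rot: [3.141, -0.001, 2.98]
force: [-0.2, 0.8, 0.3]
gripper_width: 0.0801
```

View pics/w4.png

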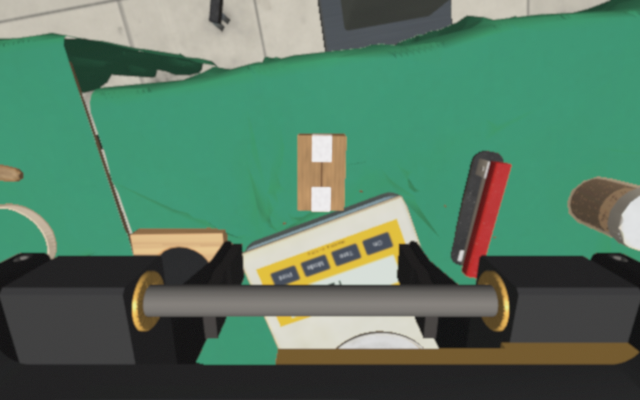

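```bash
python3 - <<'E'
from h import *
c=wcam('w4')
print('small',fit(c,rect(.08,.05,.034),[(346,212),(299,212),(297,135),(347,135)],[.36,-.23,-.16]))
print('stapler',fit(c,rect(.14,.018,.042),[(482,277),(466,274),(498,160),(511,163)],[.44,-.06,-.28]))
for z in (.03,.06): print(ray(c,(322,218),z),ray(c,(395,197),z))
print(observe()['joints'])
E
```

```text
small (array([ 0.359 , -0.2264, -0.1562]), 0.58)
stapler (array([ 0.4369, -0.0602, -0.2648]), 3.86)
[ 0.40743101 -0.23447721  0.03      ] [ 0.39659728 -0.1531581   0.03      ]
[ 0.39746398 -0.23302302  0.06      ] [ 0.38754311 -0.15855588  0.06      ]
[-0.39923736 -0.22511894  0.75269338  1.98602304  0.15788443  1.32523537
  1.71308782]
```

```bash
python3 -m pendant '[-4,2,-60,0,-4,2,-120,0,-4,2,-180,0,-4,2,-217,0,-4,2,-217,0,-4,2,-217,0]'; python3 -m pendant '[0,0,0,0,0,0,0,0,0,0,0,0,0,0,0,0,0,0,0,0]' 30; python3 -m pendant '[0,0,60,0,0,0,120,0,0,0,180,0,0,0,180,0]';python3 -c "
from h import *
look('w5');print(observe()['joints'])"
```

```text
time_s: 9.68
tool_pos: [0.3642, -0.2266, 0.0085]
tcp_rot: [-3.141, 0.0, 2.983]
force: [-0.9, -0.8, 0.9]
gripper_width: 0.08
time_s: 10.3
tool_pos: [0.3635, -0.227, 0.0079]
tcp_rot: [3.141, 0.0, 2.982]
force: [-1.8, 1.2, 6.5]
gripper_width: 0.0497
time_s: 10.8
tool_pos: [0.3655, -0.2278, 0.1914]
tcp_rot: [3.14, 0.008, 2.982]
force: [-0.3, 0.7, -1.2]
gripper_width: 0.0501
[-0.52482828 -0.24753673  0.87291347  2.04977988  0.19657742  1.25488086
  1.6830055 ]
```

View pics/w5.png

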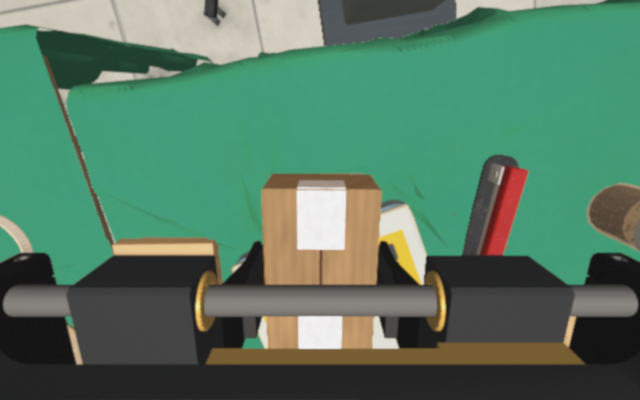

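```bash
python3 - <<'E'
from h import *
c=wcam('w5'); a,b=ray(c,(379,188),.2175),ray(c,(264,188),.2175); m=(a+b)/2; t=np.array([.3655,-.2278]); y=2.982-np.pi
u=np.array([np.cos(y),np.sin(y)]); e=(t-m[:2])@u-.04; print('width',np.linalg.norm(a-b),'e',e)
from math import radians
s,C=np.sin(radians(12)),np.cos(radians(12)); U=np.array([np.cos(.178),-np.sin(.178)])
for xc in(-.046,-.043,-.04):
    ax=xc+e; h=ax*C+.0706*s; z=.024-ax*s+.0706*C; print(xc,np.array([.5058,.3688])+h*U,'tcp z',z-.0187,'h',h)
    # level first contact near-bottom corner
    hb=h-e-.04; # corner
    print(' top surface z at corner',.024+.044/C-hb*np.tan(radians(12)),'tcp z contact',.024+.044/C-hb*np.tan(radians(12))+.0079)
E
```

```text
width 0.04680255621113868 e 0.005710060864565797
-0.046 [0.48145981 0.3731789 ] tcp z 0.08273396998039942 h -0.02473094192730222
 top surface z at corner 0.08395568352808919 tcp z contact 0.09185568352808919
-0.043 [0.48434789 0.37265932] tcp z 0.08211023490794614 h -0.0217964991251008
 top surface z at corner 0.0833319484556359 tcp z contact 0.09123194845563591
-0.04 [0.48723597 0.37213974] tcp z 0.08148649983549286 h -0.018862056322899383
 top surface z at corner 0.08270821338318263 tcp z contact 0.09060821338318263
```

```bash
python3 -m pendant '[45,40,0,0,90,80,0,0,100,140,0,0,105,200,0,0,110,260,0,-0.018,113,320,0,-0.018,113,380,0,-0.018,113,440,0,-0.018,113,500,0,-0.018,113,560,0,-0.018,113,601,-20,-0.018,113,601,-40,-0.018]'; python3 -m pendant '[0,0,0,0,0,0,0,0]'
```

```text
time_s: 12.35
tool_pos: [0.474, 0.3771, 0.1437]
tcp_rot: [-3.139, -0.002, 2.969]
force: [0.4, -0.5, -1.6]
gripper_width: 0.0498
time_s: 12.6
tool_pos: [0.4765, 0.3729, 0.1472]
tcp_rot: [-3.14, -0.0, 2.962]
force: [0.2, 0.3, -1.4]
gripper_width: 0.0496
```

```bash
python3 -m pendant '[3,1,-20,0,3,1,-45,0,3,1,-48,0,3,1,-48,0,3,1,-48,0]'; python3 -c "
from h import *
look('w6')"
```

```text
time_s: 13.22
tool_pos: [0.4797, 0.3754, 0.1005]
tcp_rot: [3.14, 0.001, 2.964]
force: [0.0, -0.0, -0.9]
gripper_width: 0.0496
```

View pics/w6.png

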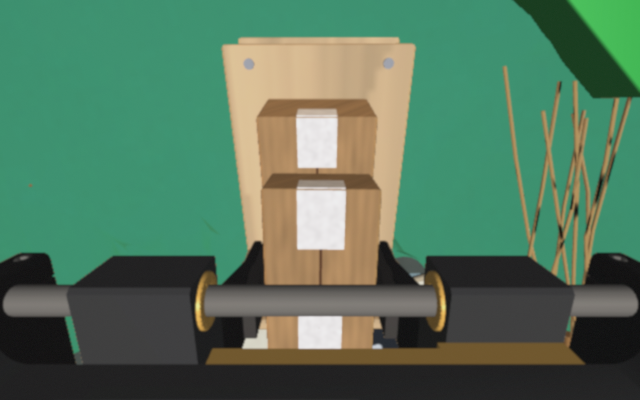

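```bash
python3 -m pendant '[0,-2,-5,0,0,-2,-9,0,0,-2,-9,0]'; python3 -m pendant '[0,0,-2,0,0,0,-4,0,0,0,-4,0]'; python3 -m pendant '[0,0,-2,0,0,0,-4,0,0,0,-4,0]'
```

```text
time_s: 13.65
tool_pos: [0.4797, 0.373, 0.0908]
tcp_rot: [3.141, 0.001, 2.963]
force: [2.4, -0.8, 1.3]
gripper_width: 0.0496
time_s: 14.02
tool_pos: [0.4807, 0.3729, 0.0875]
tcp_rot: [3.14, 0.002, 2.963]
force: [3.8, -1.9, 4.9]
gripper_width: 0.0498
time_s: 14.4
tool_pos: [0.4813, 0.3729, 0.0837]
tcp_rot: [3.14, 0.003, 2.963]
force: [5.5, -1.9, 5.6]
gripper_width: 0.0499
```

```bash
python3 -m pendant '[1,0,-1,0,3,-1,-2,0,3,-1,-2,0]'; python3 -m pendant '[1,0,0,0,2,0,-0.5,0,2,0,-0.5,0]'
```

```text
time_s: 14.78
tool_pos: [0.4823, 0.3728, 0.0816]
tcp_rot: [3.14, -0.0, 2.964]
force: [-1.5, -0.4, 9.9]
gripper_width: 0.05
time_s: 15.15
tool_pos: [0.4839, 0.373, 0.0812]
tcp_rot: [3.14, -0.0, 2.964]
force: [-3.1, 0.3, 10.8]
gripper_width: 0.0497
```

```bash
python3 -m pendant '[0,0,0,0,0,0,0,0,0,0,0,0]' 75; python3 -m pendant '[0,0,50,0,0,0,100,0,0,0,130,0,0,0,130,0,0,0,130,0]'; python3 -c "
from h import *
look('w7')"
```

```text
time_s: 15.52
tool_pos: [0.484, 0.3719, 0.0797]
tcp_rot: [-3.141, -0.0, 2.964]
force: [0.6, -0.6, 0.1]
gripper_width: 0.0708
time_s: 16.15
tool_pos: [0.4838, 0.3718, 0.2092]
tcp_rot: [-3.141, -0.001, 2.964]
force: [-0.7, 0.1, -0.1]
gripper_width: 0.0749
```

View pics/w7.png

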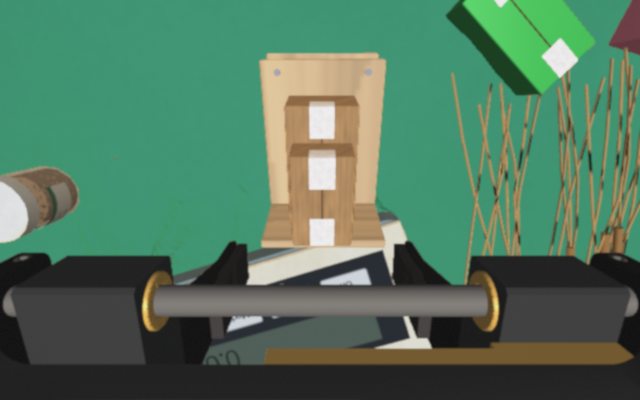

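```bash
python3 - <<'E'
from h import *
c=wcam('w7')
R=Ro.from_euler('z',-.178).as_matrix()
def P(l,f=(.5058,.3688)): return proj(c,rackpts(l)@R.T+[*f,0]).round(0).tolist()
print(P([[-.14,.055,0],[-.14,-.055,0],[0,.055,.07],[0,-.055,.07]]))
for x in(-.055,-.06): print(x,P([[x-.055,.03,.044],[x-.055,-.03,.044]]))
for x in(-.04,-.045,-.05): print(x,P([[x-.04,.025,.078],[x-.04,-.025,.078],[x+.04,.025,.078],[x+.04,-.025,.078]]))
c=wcam('w4')
for s in(.14,.13): print(fit(c,[[s/2,.009,.042],[s/2,-.009,.042],[-s/2,-.009,.042],[-s/2,.009,.042]],[(482,277),(466,274),(498,160),(511,163)],[.44,-.06,-.28]))
print(ray(c,(460,262),.008),ray(c,(484,153),.02))
E
```

```text
[[386.0, 60.0], [258.0, 60.0], [385.0, 241.0], [259.0, 241.0]]
-0.055 [[360.0, 107.0], [284.0, 107.0]]
-0.06 [[361.0, 100.0], [284.0, 100.0]]
-0.04 [[356.0, 158.0], [289.0, 158.0], [351.0, 246.0], [293.0, 246.0]]
-0.045 [[356.0, 151.0], [289.0, 151.0], [352.0, 241.0], [293.0, 241.0]]
-0.05 [[357.0, 145.0], [288.0, 145.0], [352.0, 236.0], [293.0, 236.0]]
(array([ 0.4369, -0.0602, -0.2647]), 3.86)
(array([ 0.4358, -0.0601, -0.2762]), 1.28)
[ 0.49705901 -0.07981423  0.008     ] [ 0.36653423 -0.05285076  0.02      ]
```

Both cartons check out: small x≈-0.041, large x≈-0.056, both centred. Next is the jar.

```bash
python3 -m pendant '[-6,-50,10,0,-12,-100,10,0,-18,-150,10,0,-24,-200,10,0,-30,-250,10,0,-38,-293,10,0,-38,-293,10,0,-38,-293,10,0]' 87; python3 - <<'E'
from h import *
look('w8'); c=wcam('w8'); a=cv2.imread('pics/w8.png')
m=((a.min(2)>185)).astype(np.uint8); m[250:]=0
n,l,s,ce=cv2.connectedComponentsWithStats(m)
for i in range(1,n):
    if s[i,4]>300: print(s[i],ce[i],ray(c,s[i,:2]+s[i,2:4]/2,.078))
E
```

```text
time_s: 17.2
tool_pos: [0.4458, 0.0795, 0.2194]
tcp_rot: [-3.141, -0.001, 2.964]
force: [0.3, 0.3, 0.8]
gripper_width: 0.087
[ 287  160   65   64 3253] [319.03688903 191.41500154] [0.44447104 0.07837601 0.078     ]
[   0  177  132   73 2533] [ 67.92656929 209.4895381 ] [ 0.42307445 -0.15769836  0.078     ]
[ 535  229  105   21 1299] [597.91377983 240.18398768] [0.53538105 0.32111441 0.078     ]
[ 60 236  41  14 301] [ 84.19933555 244.73754153] [ 0.45357204 -0.1553977   0.078     ]
```

View pics/w8.png

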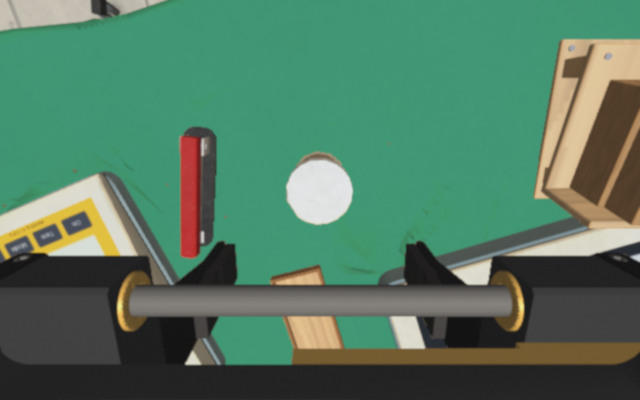

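```bash
python3 -m pendant '[-1,-1,-60,0,-1,-1,-120,0,-1,-1,-170,0,-1,-1,-188,0,-1,-1,-188,0,-1,-1,-188,0]'; python3 -m pendant '[0,0,0,0,0,0,0,0,0,0,0,0,0,0,0,0]' 40; python3 - <<'E'
from h import *
c=wcam('w8')
def rc(z,pts): return [ray(c,p,z).round(4)[:2].tolist() for p in pts]
print('red top',rc(.042,[(189,136.5),(191,256.5)]));print('base',rc(.008,[(202,128),(186,140),(215,140),(215,238),(205,245)]))
E
```

```text
time_s: 18.0
tool_pos: [0.4458, 0.0787, 0.0327]
tcp_rot: [3.142, 0.001, 2.965]
force: [0.5, 0.5, 0.9]
gripper_width: 0.0873
time_s: 18.5
tool_pos: [0.4453, 0.0782, 0.0323]
tcp_rot: [3.141, 0.0, 2.964]
force: [-0.7, 0.9, 3.0]
gripper_width: 0.0586
red top [[0.376, -0.0388], [0.4997, -0.0729]]
base [[0.3705, -0.0358], [0.3797, -0.0563], [0.3852, -0.0255], [0.4949, -0.0552], [0.5014, -0.0691]]
```

```bash
python3 -m pendant '[0,0,60,0,0,0,120,0,10,-55,170,0,20,-115,190,0,30,-175,190,0,40,-235,190,0,50,-295,190,0,60,-355,190,0,65,-415,190,0,65,-470,190,0,65,-488,190,0,65,-488,190,0]'; python3 -m pendant '[0,0,0,0,0,0,0,0]'; python3 - <<'E'
from h import *
look('w9')
E
```

```text
time_s: 20.0
tool_pos: [0.5089, -0.4117, 0.2214]
tcp_rot: [-3.141, -0.002, 2.96]
force: [-0.1, 0.6, -0.6]
gripper_width: 0.0583
time_s: 20.25
tool_pos: [0.5111, -0.4083, 0.2221]
tcp_rot: [3.141, 0.0, 2.966]
force: [0.4, -0.1, -0.0]
gripper_width: 0.0584
```

View pics/w9.png

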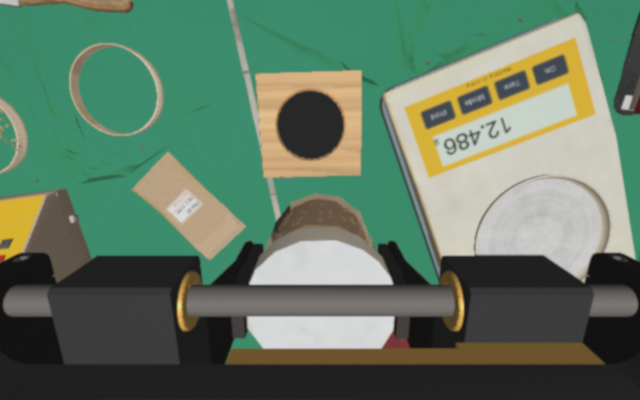

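```bash
python3 - <<'E'
from h import *
c=wcam('w9')
print(fit(c,rect(.105,.105,.022),[(360,175),(264,177),(257,73),(361,70)],[.455,-.41,-.1]), ray(c,(310.5,124.5),.022),ray(c,(310.5,124.5),.010))
a=cv2.imread('pics/w9.png'); m=((a.max(2)<70)).astype(np.uint8); m[180:]=0
n,l,s,ce=cv2.connectedComponentsWithStats(m)
for i in range(1,n):
    if s[i,4]>1500: print(s[i],ce[i],ray(c,ce[i],.016))
E
```

```text
(array([ 0.4538, -0.4088, -0.1527]), 0.68) [ 0.45232268 -0.40853535  0.022     ] [ 0.45293821 -0.40897263  0.01      ]
[ 278   92   65   66 3352] [310.0650358  124.42303103] [ 0.45247336 -0.40918841  0.016     ]
```

```bash
python3 -m pendant '[-57,-1,-50,0,-57,-1,-110,0,-57,-1,-140,0,-57,-1,-140,0,-57,-1,-150,0,-57,-1,-160,0,-57,-1,-170,0,-57,-1,-177,0,-57,-1,-178,0,-57,-1,-178,0]'; python3 -m pendant '[0,0,-1,0,0,0,-1,0]'
```

```text
time_s: 21.55
tool_pos: [0.4532, -0.4111, 0.0442]
tcp_rot: [-3.141, 0.0, 2.964]
force: [-0.7, -0.9, -1.9]
gripper_width: 0.0589
time_s: 21.8
tool_pos: [0.4532, -0.411, 0.0432]
tcp_rot: [-3.142, 0.0, 2.964]
force: [-0.3, 0.2, -1.0]
gripper_width: 0.0582
```

```bash
python3 -m pendant '[0,2,0,0,0,2,-1,0,0,2,-1,0]'; python3 -m pendant '[0,0,0,0,0,0,0,0,0,0,0,0]' 80; python3 -m pendant '[0,0,60,0,0,0,120,0,0,0,180,0,50,0,180,0,50,0,180,0,50,0,180,0]'; python3 - <<'E'
from h import *
look('w10'); c=wcam('w10')
a=cv2.imread('pics/w10.png'); m=((a.min(2)>185)).astype(np.uint8); m[245:]=0
n,l,s,ce=cv2.connectedComponentsWithStats(m)
for i in range(1,n):
    if s[i,4]>1500: print(s[i],ce[i],ray(c,s[i,:2]+s[i,2:4]/2,.088))
E
```

```text
time_s: 22.18
tool_pos: [0.4534, -0.4088, 0.0424]
tcp_rot: [3.141, 0.0, 2.964]
force: [-1.4, 2.3, 4.8]
gripper_width: 0.0588
time_s: 22.55
tool_pos: [0.4531, -0.409, 0.0419]
tcp_rot: [-3.141, -0.0, 2.964]
force: [1.0, -0.6, 0.0]
gripper_width: 0.0775
time_s: 23.3
tool_pos: [0.5028, -0.4091, 0.2215]
tcp_rot: [-3.141, -0.001, 2.964]
force: [-1.5, -1.0, -0.2]
gripper_width: 0.0798
[ 439   95  137   78 3113] [516.69804048 129.73787343] [ 0.47769671 -0.2440364   0.088     ]
[ 276  105   70   70 3775] [310.87655629 138.90463576] [ 0.45310295 -0.40890916  0.088     ]
[ 455  156   74   49 1688] [493.83590047 178.54680095] [ 0.51598274 -0.25849397  0.088     ]
[ 480  188  122   57 4483] [544.95561008 220.49810395] [ 0.55754805 -0.21598848  0.088     ]
```

```bash
python3 -m pendant '[-10,60,0,0,-20,120,0,0,-30,180,0,-0.03,-40,240,0,-0.06,-50,300,0,-0.09,-60,351,0,-0.09,-66,351,0,-0.094,-66,351,0,-0.094,-66,351,0,-0.094]' 45; python3 - <<'E'
from h import *
look('w11'); c=wcam('w11')
a=cv2.imread('pics/w11.png').astype(int); m=((a[:,:,2]>120)&(a[:,:,1]<90)&(a[:,:,0]<90)).astype(np.uint8); m[262:]=0
n,l,s,ce=cv2.connectedComponentsWithStats(m); i=1+s[1:,4].argmax(); print(s[i],ce[i])
b=cv2.boxPoints(cv2.minAreaRect(np.argwhere(l==i)[:,::-1].astype(np.float32))); print(b.round(1).tolist()); 
P=np.array([ray(c,p,.042) for p in b]); print(P.round(4).tolist(),P.mean(0)); print(observe()['tool_pos'],observe()['tcp_rot'])
x,y=280,80; cv2.imwrite('pics/w11c.png',cv2.resize(cv2.imread('pics/w11.png')[90:270,200:440],None,fx=3,fy=3))
E
```

```text
time_s: 24.48
tool_pos: [0.4372, -0.0595, 0.2219]
tcp_rot: [3.141, -0.0, 2.867]
force: [-0.5, -0.7, 0.6]
gripper_width: 0.0452
[ 313  119   18  124 2127] [321.1438646  178.86788905]
[[313.0, 119.0], [330.0, 119.0], [330.0, 242.0], [313.0, 242.0]]
[[0.3734, -0.0495, 0.042], [0.3778, -0.0336, 0.042], [0.5017, -0.0675, 0.042], [0.4967, -0.0851, 0.042]] [ 0.43741625 -0.05892461  0.042     ]
[ 0.43727496 -0.05943013  0.22189069] [-3.14143245e+00 -1.81666520e-04  2.86701031e+00]
```

View pics/w11c.png

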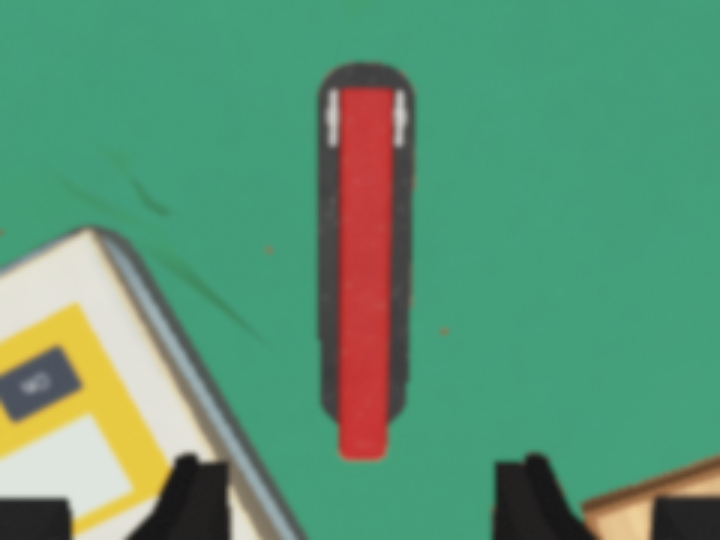

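```bash
python3 -m pendant '[0,0,-60,0,0,0,-120,0,0,0,-180,0,0,0,-204,0,0,0,-204,0,0,0,-204,0]'; python3 -m pendant '[0,0,0,0,0,0,0,0,0,0,0,0,0,0,0,0]' 5;  python3 - <<'E'
from h import *
c=wcam('w11'); print(ray(c,(322,110.7),.006),ray(c,(321.5,231.7),.006))
E
```

```text
time_s: 25.28
tool_pos: [0.4381, -0.0588, 0.0191]
tcp_rot: [-3.141, 0.001, 2.869]
force: [0.3, 0.3, -0.4]
gripper_width: 0.0452
time_s: 25.78
tool_pos: [0.4374, -0.0578, 0.0184]
tcp_rot: [3.141, 0.0, 2.87]
force: [-1.1, 0.4, 4.8]
gripper_width: 0.0186
[ 0.36895736 -0.03901278  0.006     ] [ 0.50111369 -0.07667675  0.006     ]
```

```bash
python3 - <<'E'
from h import *
c=wcam('w8'); a,b=ray(c,(320,266),.014),ray(c,(271,279.5),.014); print(a,b,np.linalg.norm(a-b),np.arctan2(-(a-b)[0],(a-b)[1]))
m=(a+b)/2; print(m[:2]+.084*np.array([np.cos(.0855),np.sin(.0855)]))
E
python3 -m pendant '[0,0,60,0,0,0,100,0,30,15,100,0.1,80,35,100,0.2,140,60,100,0.3,190,80,100,0.355,205,94,100,0.355,205,94,100,0.355,205,94,100,0.355]'
```

```text
[0.54925003 0.05988122 0.014     ] [ 0.55639105 -0.00092459  0.014     ] 0.061223695746788084 0.11690427245444124
[0.63651369 0.03665156]
time_s: 26.9
tool_pos: [0.6414, 0.0352, 0.1176]
tcp_rot: [-3.141, -0.001, -3.059]
force: [-0.9, -0.1, -1.3]
gripper_width: 0.0184
```

```bash
python3 -m pendant '[-1,1,-40,0.008,-1,1,-60,0.008,-1,1,-60,0.008]';  python3 - <<'E'
from h import *
look('w12')
E
```

```text
time_s: 27.28
tool_pos: [0.6398, 0.0368, 0.057]
tcp_rot: [-3.142, -0.003, -3.051]
force: [-0.2, 0.1, -1.6]
gripper_width: 0.0184
```

View pics/w12.png

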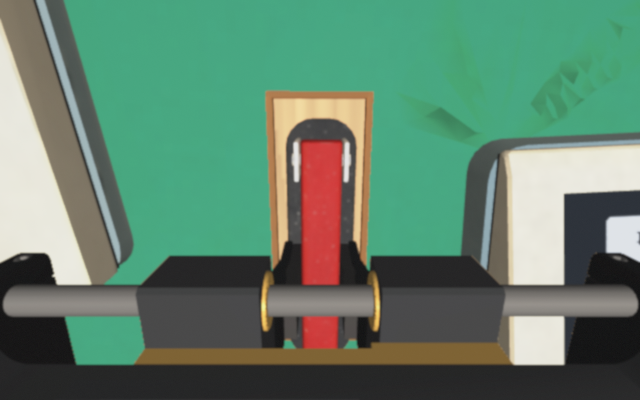

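```bash
python3 - <<'E'
from h import *
c=wcam('w12'); a=ray(c,(319.5,92),.014); b=ray(c,(321,119),.0446); u=np.array([np.cos(.09),np.sin(.09)])
print(a,b,'gap',(b-a)[:2]@u,'tray ctr',a[:2]+.084*u,'stapler ctr',b[:2]+.07*u)
E
python3 -m pendant '[0,0,-15,0,0,0,-26,0,0,0,-29,0,0,0,-29,0]'
```

```text
[0.55513118 0.02819934 0.014     ] [0.56875455 0.03023631 0.0446    ] gap 0.013751313290902371 tray ctr [0.63879121 0.03574913] stapler ctr [0.63847125 0.03652781]
time_s: 27.82
tool_pos: [0.6411, 0.037, 0.0289]
tcp_rot: [-3.141, -0.0, -3.05]
force: [-0.1, -0.2, -1.5]
gripper_width: 0.0183
```

Both centres agree within 1 mm. I'll lower the last 2 mm, release, retreat and take the final check views.

```bash
python3 -m pendant '[0,0,-1,0,0,0,-2,0,0,0,-2,0]'; python3 -m pendant '[0,0,0,0,0,0,0,0,0,0,0,0]' 45; python3 -m pendant '[0,0,60,0,0,0,120,0,0,0,170,0,0,-60,170,0,0,-120,170,0,0,-180,170,0,0,-240,170,0,0,-240,170,0]'; python3 - <<'E'
from h import *
a=camera('top')[:,:,::-1]; cv2.imwrite('pics/top1.png',a)
cv2.imwrite('pics/top1c.png',cv2.resize(a[140:280,235:495],None,fx=3,fy=3,interpolation=cv2.INTER_CUBIC))
b=cv2.imread('pics/top0.png'); d=np.abs(a.astype(int)-b).max(2)
print('phone/packet diff',d[168:205,455:490].max(),d[138:172,350:390].max())
E
```

```text
time_s: 28.2
tool_pos: [0.6412, 0.0371, 0.0271]
tcp_rot: [3.142, 0.0, -3.05]
force: [-0.1, 0.0, -2.0]
gripper_width: 0.0184
time_s: 28.58
tool_pos: [0.6414, 0.037, 0.0272]
tcp_rot: [-3.142, 0.0, -3.05]
force: [-0.1, 0.6, -0.6]
gripper_width: 0.0398
time_s: 29.58
tool_pos: [0.6388, -0.2107, 0.1977]
tcp_rot: [-3.138, -0.0, -3.06]
force: [-0.2, 0.4, -0.4]
gripper_width: 0.0447
phone/packet diff 147 12
```

View pics/top1c.png

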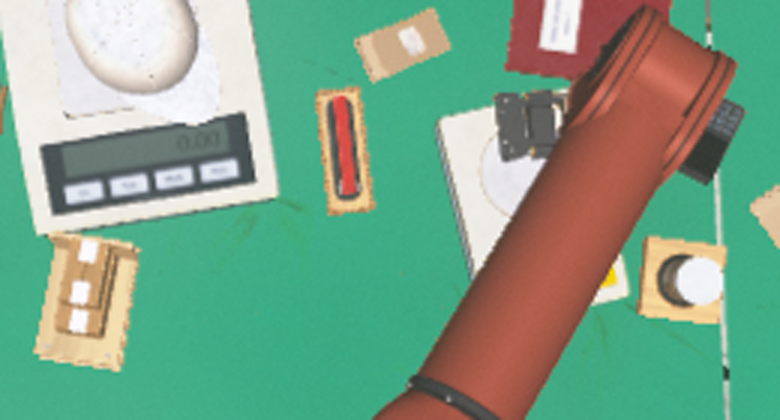

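```bash
python3 -m pendant '[0,0,0,0,0,0,0,0,0,0,0,0]'; python3 - <<'E'
from h import *
print(ray(cam('top'),(468.2,233.5),.088)); close_job()
E
```

```text
time_s: 30.0
tool_pos: [0.6416, -0.2015, 0.197]
tcp_rot: [3.141, 0.0, -3.048]
force: [0.6, -0.6, 0.2]
gripper_width: 0.0451
[ 0.45433579 -0.41010431  0.088     ]
the job is handed in; nothing more can be done
```

The job is handed in at about 30 s on the clock: all four items are in place, and nothing I measured was outside the limits. No verdict was reported.

| Item | Last check | Limit |
|---|---|---|
| Large carton | Deck x about -0.056 m, within about 2 mm of mid-width | x above -0.067 m, y within 15 mm |
| Small carton, on top of it | Deck x about -0.041 m, within about 2 mm of mid-width | x above -0.052 m, y within 15 mm |
| Jar in the well | Lid within about 1 mm of the well centre | 10 mm |
| Stapler in the tray | Centre within about 1 mm of the tray centre, measured just before lowering it the last 3 cm | 15 mm |

- **Tilt and heights:** I did not measure these separately. The cartons matched their expected flat-on-the-deck outlines in the wrist pictures. For the stapler I rely on the release height and on the last top picture, which shows it inside the tray rim.
- **Bystanders:** The packet is unchanged between the first and last top pictures. The same check failed for the phone, because the arm covered part of it in the last picture. Its visible part looks where it was, and the gripper never went low near it.
- **Disagreement:** The top camera placed things about 2–3 mm off from the wrist camera. I used the wrist readings for the final placing.

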